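Shield down, then start the sanding wheel

TASK

Start up the sanding wheel of the blue bench finishing machine: with the fingertips push the raised eye shield over the sanding wheel (the broad smooth drum, not the bristle brush) all the way down, then lightly press in the start button for that wheel on the control box (left button for the left wheel, right button for the right wheel, as seen from the robot), let it come out again and withdraw. Press nothing before the shield is down, and leave the brush wheel's shield, the other start button, the mushroom-headed stop, both wheels and all the loose things on the bench alone; touch only with the fingers, gently: nothing needs gripping.

Things in the scene. Friction and masses are not known exactly. Their poses are not given: they have to be found in the camera images.
- machine: blue bench finishing machine, one motor and wheel at each end: left (+y) and right (-y) seen from the robot. Origin: centre of its base on the bench; x points from its front (robot side) to its back, z up. Shafts along y, 130 mm up; wheel centres 135 mm to either side; motor 134 mm thick; hoods behind the wheels 76 mm wide; a guard disc on each wheel's inner side, top 221 mm up
- sanding_wheel: broad smooth-rimmed sanding drum, 150 mm in diameter, 46 mm wide, with a plain aluminium hub; it may be on the left or the right end of the machine. Origin at its centre; its y axis lies along the shaft
- brush_wheel: narrow bristle brush wheel, 144 mm in diameter, 20 mm wide, with a wooden hub and tufts round the rim; on the other end. Origin at its centre; its y axis lies along the shaft
- shield_left (a joint): angle of the eye shield at the machine's left (+y) wheel, rad: 0 = fully raised (slopes 45 degrees up and forward from its hinge, towards the robot), 0.785 = level, 1.13 = down on its stop (slopes 20 degrees downward). Starts between 0 and 0.3. Friction hinge (0.12 N m, about 2 N near the free edge): it stays where it is left
- shield_left_hinge (a point): middle of the hinge line of the left shield, 225 mm above the bench, 45 mm in front of the wheel's axis; the hinge line runs along the machine's y. The shield is a clear pane in an aluminium frame, 95 mm from hinge to free edge, 90 mm wide, 6 mm thick; it stretches from here forward, to -x of the machine
- shield_left_edge (a point): middle of the free edge of the left shield, on its upper face (moves with the shield; about 0.29 m above the bench when fully raised, 0.195 m when down)
- shield_right (a joint): angle of the eye shield at the machine's right (-y) wheel, rad: 0 = fully raised (slopes 45 degrees up and forward from its hinge, towards the robot), 0.785 = level, 1.13 = down on its stop (slopes 20 degrees downward). Starts between 0 and 0.3. Friction hinge (0.12 N m, about 2 N near the free edge): it stays where it is left
- shield_right_hinge (a point): middle of the hinge line of the right shield, 225 mm above the bench, 45 mm in front of the wheel's axis; the hinge line runs along the machine's y. The shield is a clear pane in an aluminium frame, 95 mm from hinge to free edge, 90 mm wide, 6 mm thick; it stretches from here forward, to -x of the machine
- shield_right_edge (a point): middle of the free edge of the right shield, on its upper face (moves with the shield; about 0.29 m above the bench when fully raised, 0.195 m when down)
- station: grey three-button control box screwed to the bench, 84 mm by 190 mm, 56 mm high; origin: centre of its underside; the three buttons stand in a row along its y axis, 55 mm apart, pointing up; z up, x away from the robot
- start_left (a joint): travel of the start button of the machine's left wheel, m: 0 = out, 0.007 = fully in; spring-loaded, 1.5 N to begin, 5 N fully in; it comes out again when let go
- start_left_top (a point): centre of the top face of the start button of the left wheel: a plain black cylinder, 29 mm in diameter, at the left (+y) end of the control box; its top is 74 mm above the bench when out, 14 mm above its steel collar
- start_right (a joint): travel of the start button of the machine's right wheel, m: 0 = out, 0.007 = fully in; spring-loaded, 1.5 N to begin, 5 N fully in; it comes out again when let go
- start_right_top (a point): centre of the top face of the start button of the right wheel: a plain black cylinder, 29 mm in diameter, at the right (-y) end of the control box; its top is 74 mm above the bench when out, 14 mm above its steel collar
- stop (a joint): travel of the stop button, m: 0 = out, 0.007 = fully in; springs out
- stop_top (a point): centre of the top of the stop button: a black mushroom head 40 mm in diameter in the middle of the control box, top 89 mm above the bench
- leather_sole: tan leather shoe sole lying flat, 270 x 92 x 6 mm; loose bystander; origin at its underside
- shoe_last: wooden shoe last (foot form), 250 x 80 mm, 106 mm high; loose bystander; origin at its underside
- heel_a: black rubber heel piece lying flat, 62 x 60 x 9 mm; loose bystander; origin at its underside
- heel_b: black rubber heel piece lying flat, 62 x 60 x 9 mm; loose bystander; origin at its underside
- polish_tin: round flat polish tin, 79 mm in diameter, 25 mm high; loose bystander; origin at its underside
- hammer: shoemaker's hammer lying on its side, 280 mm long, 38 mm high; loose bystander; origin at its underside
- cement_can: closed upright can, 84 mm in diameter, 120 mm high; loose bystander; origin at its underside
- shoe_brush: wooden shoe brush lying bristles down, 170 x 52 x 40 mm; loose bystander; origin at its underside

How it is judged:
By the outcome, as a careful person would: the job done as asked, in the order asked, and still so for the second after the job is handed in, with the robot touching nothing.
It also fails if it takes over 48 s, if anything falls off the work surface, if the arm or the gripper's body presses on something with over 40 N, if the wrist force passes 120 N, or if a joint passes its speed limit or range.

ROBOT

A 7-joint arm with a two-finger parallel gripper is mounted at the origin on the work surface. World frame = base frame: x ahead of the robot, y to its left, z up, the work surface at z = 0. Lengths are in m, angles in rad, forces in N, time in s.
With the tool pointing down it reaches from about 0.425 to 0.925 m from the base axis. Payload 6.8 kg.
Tool frame: the origin (TCP) lies at the very end of the fingers, on their centre line; the grasp point (between the pads) lies 19 mm behind it (r.tcp_to_grasp is the distance from the TCP to the grasp point, in m); z points along the fingers, y is the line along which they close (so a half turn about z gives the same grasp; the last joint's range is limited). The gripper opens to 85 mm and grips with 20 to 120 N. Pads are 22 mm wide; open, the fingers measure 114 mm over their backs; the gripper's body (76 mm by 85 mm) begins 54 mm behind the grasp point. The pads swing forward as they close: fully open they stand 13 mm farther back than shut.
Start: joints at [-1.263, 0.477, 0.022, 1.555, -0.011, 1.109, -0.083], TCP at [0.273, 0.618, 0.231] pointing down, gripper open.
Joint ranges: [-2.96, 2.96], [-0.34, 2.1], [-1.41, 1.46], [0.24, 2.44], [-1.37, 4.51], [0.17, 1.92], [-2.96, 2.96]. Speed limits (rad/s): [2.39, 2.39, 3.14, 3.14, 3.14, 3.14, 3.14].

INTERFACE

Orientations are given as a rotation vector (axis times angle).
In Python, from bench import r gives the robot as it stands.
- The arm moves only by the tool step_arm, never from a script. Its argument "moves" is a list of rows, each a list of 7 numbers: the shift along the tool's x, y, z in mm, then the turn, a rotation vector about the tool's x, y, z in rad, then the finger opening in mm, from 0 to 85.4. A call has 1 to 8 rows; each row is the pose to reach, as a shift and turn from the pose commanded when the call began, along the tool's axes at that moment; what a row does not reach only later rows make up. A row lasts 1/10 s, in which the tool goes at most 50 mm and 8.59 degrees, less where a joint would pass 70% of its speed; a pose out of reach is approached as far as the arm can. A call with a gripper value outside its range is refused whole. The fingers move at their own pace and stop on an object; "grip_force" is the grip in N (left out, the last holds). Time passes only in rows, so rows that repeat a pose let the fingers close. It gives the time, the measured TCP pose, the force, the opening and the grip force at its end, in the units of the state.
- r.get_obs(): the state, without advancing time (a new reading comes with each control period).
- r.grab_frame(name): name is "scene" or "top"; returns a dict with "image" (384x512x3 uint8, red, green, blue), "depth" (384x512 float32, m along the optical axis (not along the pixel's ray), 0 where there is no reading), "mtx" (3x3 intrinsics, pixels), "rvec" (rotation vector, rad) and "tvec" (3), from world to camera coordinates, as OpenCV has them. Camera axes: x right, y down, z forward; pixel columns grow to the right and rows downward; lengths in m; the calibration is good to about 2 mm. A picture is of the moment at which its call begins.
- r.hand_in(): hands the job in; it is judged then, once.
The state is a dict: "clock": time; "joints": joint angles; "qvel": joint speeds; "tau": joint torques, N m; "tcp_pos": TCP position; "orientation": TCP orientation; "contact_force": force on the tool from outside, world axes, zero at the start; "moment": the same for the moment, N m; "grip_width": finger opening in m; "gripper_force": force on a finger pad.
Only numpy, scipy, OpenCV 4.12 (cv2) and the standard library are available. Lean on these libraries where they do the work, as an engineer would, in place of code of your own. Each camera call takes 0.05 s, during which the arm holds its last target. There are 200 camera calls.

## Working session

There is one attempt and no reset: what is moved stays moved. The work goes in short steps, Python scripts to look and compute and a tool call to move; the robot and the scene stay as the last step left them, time stands still between calls to the robot, and variables do not carry over. Pictures are saved under pics/ and viewed, at most 10 in all, crops included, and the job is handed in when it is done.

Besides the shell and the picture viewer there is one more tool, called after ">>>" by a JSON object that holds its "fn" and its "kwargs". step_arm: Moves the arm, as the interface text tells. Its arguments: {"type":"object","properties":{"moves":{"type":"array","items":{"type":"array","items":{"type":"number"}}},"grip_force":{"type":"number"}},"required":["moves"]}

```bash
mkdir -p pics; ls; cat > h.py <<'E'
import numpy as np, cv2, pickle
from bench import r
def grab(name,tag):
    f=r.grab_frame(name); pickle.dump(f,open(f'pics/{tag}.pkl','wb'))
    cv2.imwrite(f'pics/{tag}.png',cv2.cvtColor(f['image'],cv2.COLOR_RGB2BGR)); return f
def load(tag): return pickle.load(open(f'pics/{tag}.pkl','rb'))
def cloud(f):
    R=cv2.Rodrigues(np.array(f['rvec'],float))[0]; t=np.array(f['tvec'],float).ravel(); K=f['mtx']; d=f['depth']
    v,u=np.mgrid[:d.shape[0],:d.shape[1]]
    c=np.stack([(u-K[0,2])/K[0,0]*d,(v-K[1,2])/K[1,1]*d,d],-1)
    w=(c-t)@R; w[d==0]=np.nan; return w
def ray(f,u,v):
    R=cv2.Rodrigues(np.array(f['rvec'],float))[0]; t=np.array(f['tvec'],float).ravel(); K=f['mtx']
    return -R.T@t, R.T@np.array([(u-K[0,2])/K[0,0],(v-K[1,2])/K[1,1],1])
E
python3 - <<'E'
from h import *
a=grab('scene','s0');b=grab('top','t0')
im=np.hstack([cv2.imread('pics/s0.png'),cv2.imread('pics/t0.png')])
cv2.imwrite('pics/s0b.png',cv2.resize(cv2.imread('pics/s0.png'),(800,600)))
cv2.imwrite('pics/t0b.png',cv2.resize(cv2.imread('pics/t0.png'),(800,600)))
for f in(a,b): print(ray(f,256,192))
print(r.get_obs())
E
```

```text
pics
(array([ 1.54110407, -0.34902427,  1.16797387]), array([-0.68833746,  0.23717453, -0.68559299]))
(array([0.36063587, 0.01404621, 1.24177499]), array([ 0.17574974, -0.03592249, -0.9837856 ]))
{'clock': 0.1, 'joints': array([-1.26306733,  0.47772135,  0.02232129,  1.55635308, -0.01146928,
        1.10934017, -0.08307571]), 'qvel': array([ 0.00115851, -0.00075103, -0.00117449, -0.00332745,  0.00022623,
        0.00145664, -0.00155067]), 'tau': array([ 4.13163478e-03, -5.97761786e+01,  1.61379945e+00, -2.81954938e+01,
        1.28061921e-02,  5.01056638e-03, -6.71580381e-06]), 'tcp_pos': array([0.27245088, 0.61697251, 0.23041972]), 'orientation': array([-6.48324892e-01, -3.07375213e+00,  2.64009866e-03]), 'contact_force': array([ 0.83514426,  0.5404135 , -0.32331494]), 'moment': array([ 0.02421096, -0.02582794, -0.01750333]), 'gripper_force': 0.0, 'grip_width': 0.08537102615267822}
```

View pics/s0b.png

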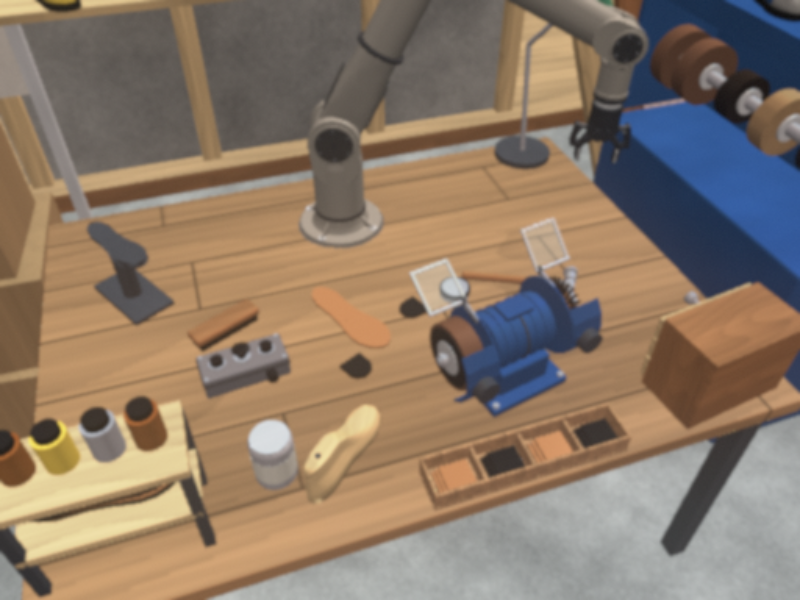

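View pics/t0b.png

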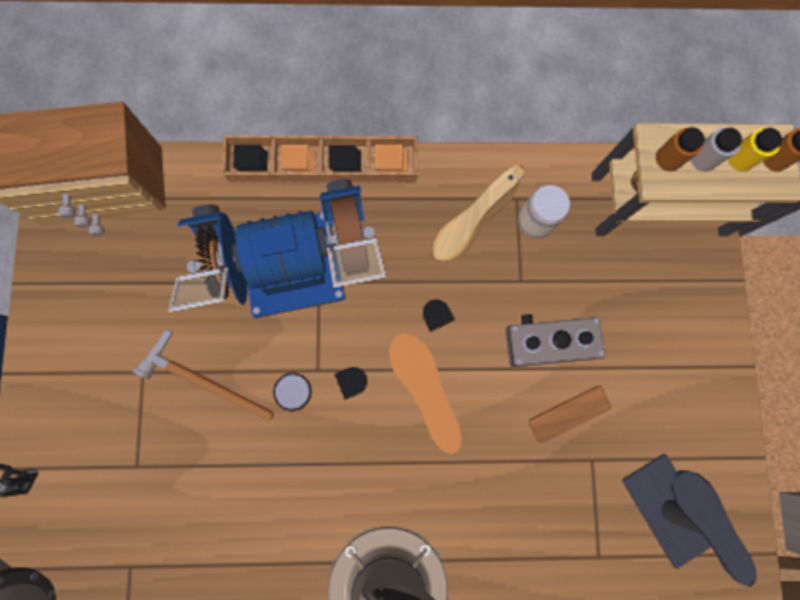

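The top view has x pointing up and y to the left. The sanding drum, with the tan rim, is on the right (-y) end at about (350,220). Its shield is at about (355,262), and the right start button at about (586,338). The brush wheel is on the left at (205,245).

```bash
python3 - <<'E'
from h import *
a=load('s0');b=load('t0')
def crop(f,u0,v0,u1,v1,s): return cv2.resize(cv2.cvtColor(f['image'][v0:v1,u0:u1],cv2.COLOR_RGB2BGR),None,fx=s,fy=s,interpolation=cv2.INTER_CUBIC)
A=crop(a,250,130,380,230,6)[:,:]  # 780x600
B=crop(b,190,110,270,210,6)  
C=crop(b,315,195,395,240,4)
cv2.imwrite('pics/ca.png',crop(a,255,160,315,260,6)); 
pa=crop(a,255,155,320,255,6); pb=crop(b,200,110,260,210,6)
cv2.imwrite('pics/cab.png',np.hstack([pa,pb])); print(pa.shape,pb.shape)
wa,wb=cloud(a),cloud(b)
# buttons: top-camera points 
P=wb.reshape(-1,3)
vv,uu=np.mgrid[:384,:512]
box=(uu>322)&(uu<390)&(vv>200)&(vv<236)
for lo,hi in((.045,.062),(.066,.08),(.082,.095)):
    m=(box&(wb[...,2]>lo)&(wb[...,2]<hi)).astype(np.uint8)
    n,l,s,c=cv2.connectedComponentsWithStats(m)
    for i in range(1,n):
        if s[i,4]>5: print(lo,s[i],np.nanmedian(wb[l==i],0).round(4), ((np.nanmin(wb[l==i],0)+np.nanmax(wb[l==i],0))/2).round(4))
for f,w,nm in((b,wb,'top'),):
    for v in range(148,190,4):
        print(v,[ (u,*(w[v,u]*1000).round().tolist()) for u in range(205,250,6)])
E
```

```text
(600, 390, 3) (600, 360, 3)
0.045 [ 326  203   61   31 1236] [ 0.4817 -0.3413  0.0552] [ 0.4867 -0.3515  0.0536]
0.066 [370 212  10   9  69] [ 0.4899 -0.4052  0.0731] [ 0.4899 -0.4058  0.0721]
0.066 [336 215  10   9  66] [ 0.4811 -0.2961  0.0733] [ 0.4811 -0.2966  0.0729]
0.082 [353 211  12  13 102] [ 0.4854 -0.3507  0.0856] [ 0.4858 -0.3503  0.087 ]
148 [(205, 689.0, 126.0, 158.0), (211, 673.0, 104.0, 214.0), (217, 676.0, 87.0, 203.0), (223, 676.0, 70.0, 202.0), (229, 675.0, 53.0, 206.0), (235, 694.0, 37.0, 141.0), (241, 737.0, 19.0, 0.0), (247, 738.0, -2.0, -3.0)]
152 [(205, 676.0, 126.0, 161.0), (211, 683.0, 110.0, 138.0), (217, 664.0, 87.0, 203.0), (223, 664.0, 70.0, 201.0), (229, 665.0, 53.0, 199.0), (235, 683.0, 37.0, 137.0), (241, 724.0, 19.0, -5.0), (247, 723.0, -2.0, 0.0)]
156 [(205, 664.0, 126.0, 158.0), (211, 644.0, 102.0, 231.0), (217, 653.0, 87.0, 198.0), (223, 645.0, 69.0, 226.0), (229, 644.0, 52.0, 230.0), (235, 643.0, 35.0, 233.0), (241, 709.0, 19.0, 0.0), (247, 709.0, -2.0, -2.0)]
160 [(205, 655.0, 127.0, 149.0), (211, 632.0, 102.0, 232.0), (217, 632.0, 85.0, 231.0),
[... 954 characters left out ...]
0, 272.0), (241, 576.0, 18.0, 277.0), (247, 638.0, -1.0, 0.0)]
180 [(205, 615.0, 136.0, 47.0), (211, 620.0, 119.0, 20.0), (217, 567.0, 82.0, 273.0), (223, 566.0, 66.0, 277.0), (229, 566.0, 50.0, 274.0), (235, 624.0, 40.0, 2.0), (241, 624.0, 19.0, 1.0), (247, 623.0, -1.0, 3.0)]
184 [(205, 607.0, 139.0, 18.0), (211, 607.0, 119.0, 20.0), (217, 606.0, 99.0, 22.0), (223, 610.0, 80.0, 3.0), (229, 611.0, 60.0, -2.0), (235, 611.0, 40.0, -3.0), (241, 610.0, 19.0, 1.0), (247, 610.0, -1.0, 3.0)]
188 [(205, 594.0, 139.0, 18.0), (211, 593.0, 119.0, 23.0), (217, 592.0, 99.0, 25.0), (223, 596.0, 80.0, 2.0), (229, 596.0, 60.0, 2.0), (235, 597.0, 40.0, -5.0), (241, 596.0, 19.0, 1.0), (247, 596.0, -1.0, 2.0)]
```

View pics/cab.png

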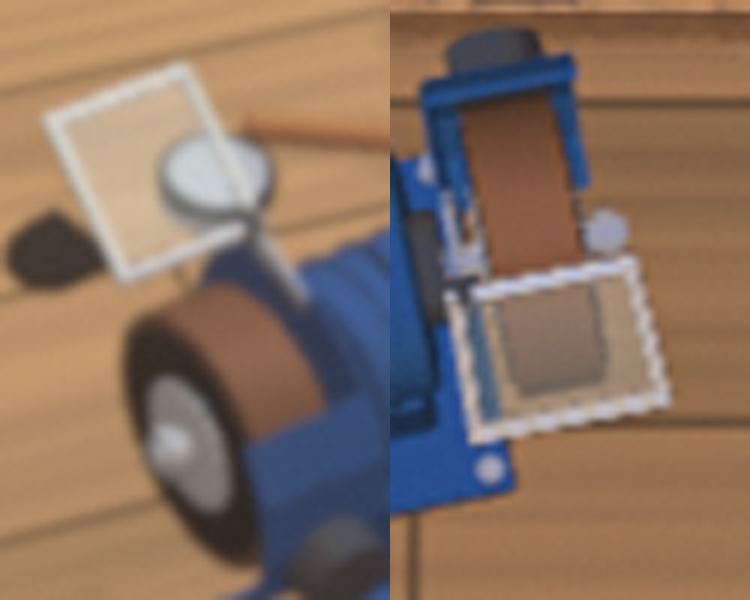

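```bash
python3 - <<'E'
from h import *
a=load('s0');b=load('t0'); w=cloud(b)
def tri(p,q):
    o1,d1=ray(a,*p);o2,d2=ray(b,*q)
    s=np.linalg.lstsq(np.stack([d1,-d2],1),o2-o1,rcond=None)[0]
    x,y=o1+s[0]*d1,o2+s[1]*d2; return ((x+y)/2).round(4),np.linalg.norm(x-y).round(4)
print('inner edge',tri((285.8,166.3),(214.2,182.8)));print('outer edge',tri((262.5,174.7),(246.3,177)))
print('hinge outer',tri((276,201),(241,153.5)))
m=(w[...,0]>.55)&(w[...,0]<.66)&(w[...,1]>0)&(w[...,1]<.115)&(w[...,2]>.222)&(w[...,2]<.3)
u=np.nonzero(m); 
sel=(u[0]>=152)&(u[0]<186)&(u[1]>=211)&(u[1]<250); P=w[u[0][sel],u[1][sel]]
for _ in range(3):
    c=P.mean(0); n=np.linalg.svd(P-c,full_matrices=False)[2][2]; n*=np.sign(n[2]); e=(P-c)@n; P=P[abs(e)<.006]
print(len(P),c.round(4),n.round(4),e.std()); h=np.cross([0,0,1],-n); h/=np.linalg.norm(h)
print('hinge dir',h,'tilt',np.degrees(np.arccos(n[2])))
# box of pane in plane
f=np.cross(h,n); f*=np.sign(-f[0]); q=(P-c)@np.stack([f,h],1); R=cv2.minAreaRect((q*1000).astype(np.float32)); print(R)
# wheel drum etc: machine base yaw via blue mask at z~.02
M=(abs(w[...,2]-.02)<.012)&(w[...,0]>.5)&(w[...,0]<.9)&(w[...,1]>-.02)&(w[...,1]<.3)
im=b['image'].astype(int);M&=(im[...,2]>im[...,0]+40)
print('base',cv2.minAreaRect((w[M][:,:2]*1000).astype(np.float32)))
# motor hump
M=(w[...,2]>.17)&(im[...,2]>im[...,0]+40)&(w[...,0]>.55)&(w[...,1]>0.08)&(w[...,1]<.35)
print('motor',cv2.minAreaRect((w[M][:,:2]*1000).astype(np.float32)), w[M].max(0))
# station yaw
M=(abs(w[...,2]-.056)<.006)&(w[...,1]<-.22)&(w[...,1]>-.48)&(w[...,0]>.4)&(w[...,0]<.56)
print('station',cv2.minAreaRect((w[M][:,:2]*1000).astype(np.float32)))
E
```

```text
inner edge (array([0.5591, 0.0897, 0.2739]), np.float64(0.0018))
outer edge (array([0.5744, 0.0047, 0.274 ]), np.float64(0.0014))
hinge outer (array([0.6534, 0.0204, 0.226 ]), np.float64(0.005))
841 [0.6043 0.0558 0.2528] [0.5287 0.1095 0.8417] 0.001531269992880488
hinge dir [ 0.20289988 -0.97919949  0.        ] tilt 32.67701221751851
((-3.3757858276367188, -0.07071304321289062), (89.9402084350586, 101.44264221191406), 88.67764282226562)
base ((656.0828857421875, 206.18634033203125), (196.5507354736328, 195.92958068847656), 13.641200065612793)
motor ((670.6358642578125, 215.11544799804688), (268.4234619140625, 199.62985229492188), 89.47881317138672) [0.76928873 0.34892341 0.27129282]
station ((485.3450012207031, -351.3717956542969), (83.77259063720703, 190.43179321289062), 4.850371360778809)
```

```bash
cat >> h.py <<'E'
from scipy.spatial.transform import Rotation as Ro
def plan(p,xdir=None):
    o=r.get_obs(); R=Ro.from_rotvec(o['orientation'])
    d=R.inv().apply(np.array(p)-o['tcp_pos'])*1000
    t=np.zeros(3)
    if xdir is not None:
        x=np.array([*xdir,0])/np.linalg.norm(xdir); z=np.array([0,0,-1.]); T=Ro.from_matrix(np.stack([x,np.cross(z,x),z],1)); t=(R.inv()*T).as_rotvec()
    print('t',o['clock'],'tcp',o['tcp_pos'].round(4),'F',o['contact_force'].round(1),'shift',d.round(1),'turn',t.round(3))
E
python3 - <<'E'
from h import *
plan([.5816,.0513,.36],[-.983,-.18])
E
```

```text
t 0.1 tcp [0.2725 0.617  0.2304] F [ 0.8  0.5 -0.3] shift [-511.3 -392.8 -128.8] turn [-0.002 -0.    -0.597]
```

>>> {"fn": "step_arm", "kwargs": {"moves": [[0,0,-50,0,0,0,0],[0,0,-100,0,0,0,0],[0,0,-130,0,0,0,0],[0,0,-130,0,0,0,0],[0,0,-130,0,0,0,0]]}}

```text
clock: 0.6
tcp_pos: [0.2726, 0.6175, 0.3613]
orientation: [-0.648, -3.074, -0.001]
contact_force: [-0.8, 0.3, -1.0]
grip_width: 0.0123
gripper_force: 0.0
```

>>> {"fn": "step_arm", "kwargs": {"moves": [[-40,-31,0,0,0,-0.05,0],[-80,-61,0,0,0,-0.1,0],[-120,-92,0,0,0,-0.15,0],[-160,-123,0,0,0,-0.2,0],[-200,-154,0,0,0,-0.25,0],[-235,-181,0,0,0,-0.3,0],[-255,-196,0,0,0,-0.3,0],[-255,-196,0,0,0,-0.3,0]]}}

```text
clock: 1.4
tcp_pos: [0.4288, 0.33, 0.3595]
orientation: [-0.194, -3.134, 0.006]
contact_force: [-0.5, 0.6, -0.1]
grip_width: -0.0001
gripper_force: 0.0
```

```bash
python3 - <<'E'
from h import *
plan([.5816,.0513,.36],[-.983,-.18])
E
```

```text
t 1.4 tcp [0.4288 0.33   0.3595] F [-0.5  0.6 -0.1] shift [-186.  -257.7    0.4] turn [-0.004 -0.001 -0.305]
```

>>> {"fn": "step_arm", "kwargs": {"moves": [[-26,-36,0,0,0,-0.05,0],[-53,-73,0,0,0,-0.1,0],[-80,-110,0,0,0,-0.15,0],[-106,-147,0,0,0,-0.2,0],[-133,-184,0,0,0,-0.25,0],[-160,-221,0,0,0,-0.305,0],[-180,-249,0,0,0,-0.305,0],[-186,-258,0,0,0,-0.305,0]]}}

```text
clock: 2.2
tcp_pos: [0.5822, 0.0537, 0.3594]
orientation: [0.289, -3.125, 0.003]
contact_force: [-0.7, -0.2, -0.8]
grip_width: -0.0
gripper_force: 0.0
```

```bash
python3 - <<'E'
from h import *
plan([.5816,.0513,.30],[-.983,-.18])
a=grab('scene','s1')['image'][110:260,215:415]
cv2.imwrite('pics/s1b.png',cv2.resize(cv2.cvtColor(a,cv2.COLOR_RGB2BGR),(800,600),interpolation=cv2.INTER_CUBIC))
E
```

```text
t 2.2 tcp [0.5822 0.0537 0.3594] F [-0.7 -0.2 -0.8] shift [ 0.9 -2.2 59.4] turn [-0.002 -0.003  0.003]
```

View pics/s1b.png

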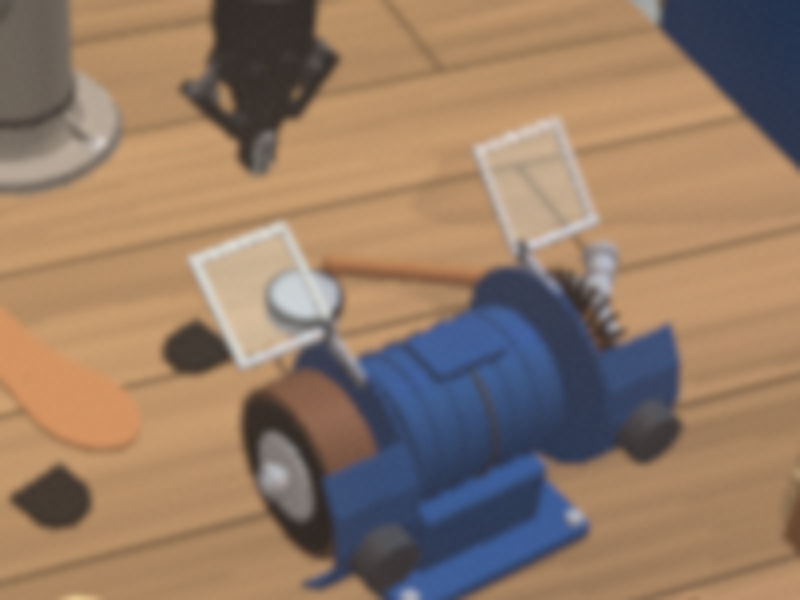

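The closed fingertips at (262,165) hang above the right shield, whose pane is at about (260,290). I'll descend onto it.

>>> {"fn": "step_arm", "kwargs": {"moves": [[0,-2,25,0,0,0,0],[0,-2,50,0,0,0,0],[0,-2,70,0,0,0,0],[0,-2,75,0,0,0,0],[0,-2,80,0,0,0,0],[0,-2,85,0,0,0,0],[0,-2,90,0,0,0,0],[0,-2,95,0,0,0,0]]}}

```text
clock: 3.05
tcp_pos: [0.5826, 0.0558, 0.2668]
orientation: [-0.297, 3.126, 0.001]
contact_force: [-0.8, 0.1, 1.9]
grip_width: -0.0002
gripper_force: 0.7
```

>>> {"fn": "step_arm", "kwargs": {"moves": [[0,0,5,0,0,0,0],[0,0,10,0,0,0,0],[0,0,15,0,0,0,0],[0,0,20,0,0,0,0],[0,0,25,0,0,0,0],[0,0,30,0,0,0,0],[0,0,35,0,0,0,0],[0,0,40,0,0,0,0]]}}

```text
clock: 3.85
tcp_pos: [0.5819, 0.0554, 0.2258]
orientation: [0.297, -3.127, 0.0]
contact_force: [-1.1, -0.3, 2.2]
grip_width: -0.0002
gripper_force: 1.1
```

```bash
python3 - <<'E'
from h import *
plan([.5816,.0513,.21],[-.983,-.18])
w=cloud(grab('top','t1')); w2=cloud(grab('scene','s2'))
for n,W in(('t',w),('s',w2)):
  d=W-np.array([.6455,.063,.225]); X=-(d[...,0]*.983+d[...,1]*.18); Y=-d[...,0]*.18+d[...,1]*.983
  m=(abs(Y)<.045)&(X>.005)&(X<.105)&(abs(d[...,2])<.06)
  for lo in range(5,105,10):
    k=m&(X>lo/1e3)&(X<(lo+10)/1e3)&(abs(Y)>.025); print(n,lo+5,k.sum(),np.nanpercentile(d[k][:,2],[20,50,80]).round(4) if k.sum() else '')
E
```

```text
t 3.85 tcp [0.5819 0.0554 0.2258] F [-1.1 -0.3  2.2] shift [ 1.  -4.  15.8] turn [ 0.    -0.     0.008]
t 10 0 
t 20 0 
t 30 0 
t 40 0 
t 50 0 
t 60 0 
t 70 0 
t 80 0 
t 90 0 
t 100 0 
s 10 43 [-0.0445 -0.003   0.0035]
s 20 43 [-0.0373 -0.0002  0.0028]
s 30 27 [-0.0311  0.0009  0.0023]
s 40 25 [-0.0026 -0.0001  0.0016]
s 50 36 [-0.0021  0.0005  0.0506]
s 60 34 [-0.0032 -0.0012  0.0524]
s 70 27 [-0.0033 -0.0021  0.0005]
s 80 19 [-0.0035 -0.0016 -0.0004]
s 90 15 [-0.0031 -0.0021 -0.0006]
s 100 3 [-0.0041 -0.0027 -0.0013]
```

The shield is level now, with about 2 N of contact force. I'll continue down to the stop.

>>> {"fn": "step_arm", "kwargs": {"moves": [[0,0,4,0,0,0,0],[0,0,8,0,0,0,0],[0,0,11,0,0,0,0],[0,0,13,0,0,0,0],[0,0,14,0,0,0,0],[0,0,15,0,0,0,0]]}}

```text
clock: 4.55
tcp_pos: [0.5822, 0.0555, 0.2113]
orientation: [-0.297, 3.127, 0.0]
contact_force: [0.9, 0.3, 2.2]
grip_width: -0.0002
gripper_force: 0.8
```

>>> {"fn": "step_arm", "kwargs": {"moves": [[0,0,1,0,0,0,0],[0,0,2,0,0,0,0],[0,0,2,0,0,0,0]]}}

```text
clock: 4.85
tcp_pos: [0.5819, 0.0555, 0.2091]
orientation: [0.297, -3.127, 0.0]
contact_force: [0.8, -0.2, 0.7]
grip_width: 0.0
gripper_force: 0.4
```

>>> {"fn": "step_arm", "kwargs": {"moves": [[0,0,1,0,0,0,0],[0,0,2,0,0,0,0],[0,0,2,0,0,0,0]]}}

```text
clock: 5.15
tcp_pos: [0.5822, 0.0555, 0.2084]
orientation: [-0.296, 3.127, 0.001]
contact_force: [-2.6, -0.3, 10.5]
grip_width: 0.0
gripper_force: 5.1
```

>>> {"fn": "step_arm", "kwargs": {"moves": [[0,0,1,0,0,0,0],[0,0,1,0,0,0,0]]}}

```text
clock: 5.35
tcp_pos: [0.5823, 0.0555, 0.2082]
orientation: [-0.296, 3.127, 0.001]
contact_force: [-5.3, -0.2, 15.8]
grip_width: -0.0
gripper_force: 8.1
```

>>> {"fn": "step_arm", "kwargs": {"moves": [[0,0,1,0,0,0,0],[0,0,1,0,0,0,0]]}}

```text
clock: 5.55
tcp_pos: [0.5823, 0.0555, 0.208]
orientation: [-0.296, 3.126, 0.002]
contact_force: [-7.1, -0.9, 20.4]
grip_width: 0.0001
gripper_force: 11.1
```

It's firmly on its stop: the force rises while z holds at 0.208. I'll lift away and check.

>>> {"fn": "step_arm", "kwargs": {"moves": [[0,0,-5,0,0,0,0],[0,0,-30,0,0,0,0],[0,0,-70,0,0,0,0],[0,0,-110,0,0,0,0],[0,0,-130,0,0,0,0],[50,0,-130,0,0,0,0],[80,0,-130,0,0,0,0],[80,0,-130,0,0,0,0]]}}

```text
clock: 6.35
tcp_pos: [0.5, 0.0391, 0.3351]
orientation: [0.295, -3.126, -0.001]
contact_force: [0.3, 0.9, 0.3]
grip_width: 0.0002
gripper_force: 0.0
```

```bash
python3 - <<'E'
from h import *
plan([.49,-.405,.2],[-.983,-.18])
w=cloud(grab('scene','s3'))
d=w-np.array([.6455,.063,.225]); X=-(d[...,0]*.983+d[...,1]*.18); Y=-d[...,0]*.18+d[...,1]*.983
m=(abs(Y)<.045)&(X>.005)&(X<.1)&(abs(d[...,2])<.045)
for lo in range(5,105,10):
    k=m&(X>lo/1e3)&(X<(lo+10)/1e3); z=d[k][:,2]; print(lo+5,k.sum(),np.percentile(z,[20,50,80,95]).round(4) if k.sum() else '', round(-np.tan(np.radians(20))*(lo+5)/1e3+.003,4))
t0=load('t0');W=cloud(t0)
a=grab('scene','s4')['image'][110:260,215:415]
cv2.imwrite('pics/s4b.png',cv2.resize(cv2.cvtColor(a,cv2.COLOR_RGB2BGR),(800,600),interpolation=cv2.INTER_CUBIC))
E
```

```text
t 6.35 tcp [0.5    0.0391 0.3351] F [0.3 0.9 0.3] shift [  92.7 -434.5  134.9] turn [ 0.001 -0.002  0.007]
10 47 [-0.0334 -0.002   0.0006  0.0053] -0.0006
20 46 [-0.0075 -0.0051 -0.0033 -0.0015] -0.0043
30 46 [-0.0088 -0.0073 -0.0059 -0.0039] -0.0079
40 39 [-0.0123 -0.0109 -0.0096 -0.0086] -0.0116
50 35 [-0.0154 -0.0142 -0.013  -0.0118] -0.0152
60 42 [-0.019  -0.0184 -0.017  -0.016 ] -0.0188
70 34 [-0.023  -0.0215 -0.0204 -0.0188] -0.0225
80 42 [-0.027  -0.0257 -0.0238 -0.0225] -0.0261
90 32 [-0.0294 -0.0276 -0.0251 -0.0241] -0.0298
100 0  -0.0334
```

View pics/s4b.png

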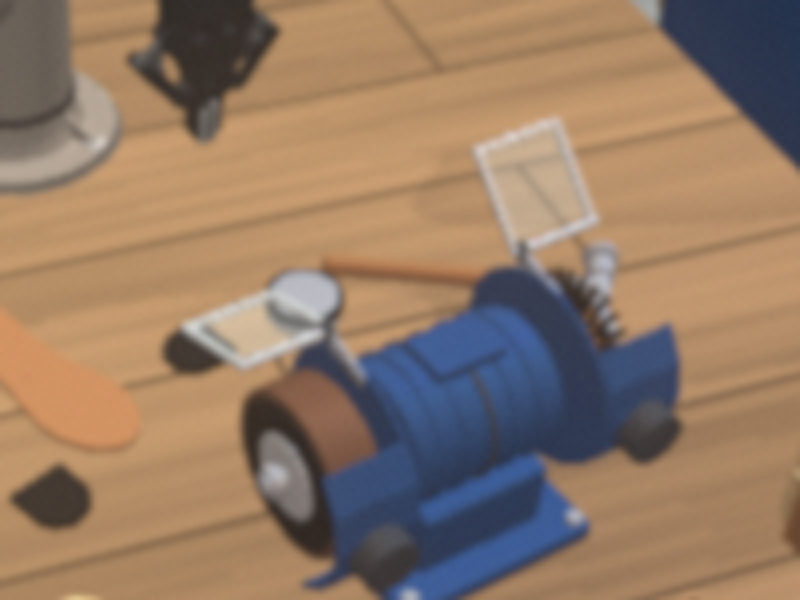

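The shield is down at the −20° profile, and the left shield is still raised. Next I'll go over to the right start button at about (0.490, −0.405).

>>> {"fn": "step_arm", "kwargs": {"moves": [[10,-45,0,0,0,0,0],[19,-90,0,0,0,0,0],[29,-135,0,0,0,0,0],[38,-180,0,0,0,0,0],[48,-225,0,0,0,0,0],[58,-270,0,0,0,0,0],[67,-315,0,0,0,0,0],[77,-360,0,0,0,0,0]]}}

```text
clock: 7.25
tcp_pos: [0.4964, -0.3295, 0.3348]
orientation: [0.298, -3.127, 0.001]
contact_force: [1.0, 1.0, 0.3]
grip_width: 0.0004
gripper_force: 0.0
```

>>> {"fn": "step_arm", "kwargs": {"moves": [[9,-40,0,0,0,0,0],[16,-74,0,0,0,0,0],[16,-74,30,0,0,0,0],[16,-74,70,0,0,0,0],[16,-74,110,0,0,0,0],[16,-74,200,0,0,0,0],[16,-74,200,0,0,0,0],[16,-74,210,0,0,0,0]]}}

```text
clock: 8.05
tcp_pos: [0.492, -0.4012, 0.1197]
orientation: [0.298, -3.12, -0.008]
contact_force: [0.2, 0.3, 0.1]
grip_width: -0.0003
gripper_force: 0.0
```

```bash
python3 - <<'E'
from h import *
plan([.49,-.4055,.074])
f=grab('scene','s5');a=f['image'][180:270,100:220]
cv2.imwrite('pics/s5b.png',cv2.resize(cv2.cvtColor(a,cv2.COLOR_RGB2BGR),(800,600),interpolation=cv2.INTER_CUBIC))
w=cloud(load('s0'));
vv,uu=np.mgrid[:384,:512];box=(uu>120)&(uu<190)&(vv>205)&(vv<255)
for lo,hi in((.069,.079),(.083,.095)):
    m=(box&(w[...,2]>lo)&(w[...,2]<hi)).astype(np.uint8)
    n,l,s,c=cv2.connectedComponentsWithStats(m)
    for i in range(1,n):
        if s[i,4]>5: print(lo,s[i],np.nanmedian(w[l==i],0).round(4))
E
```

```text
t 8.05 tcp [ 0.492  -0.4012  0.1197] F [0.2 0.3 0.1] shift [ 2.5 -4.1 45.7] turn [0. 0. 0.]
0.069 [166 217   8   7  45] [ 0.483  -0.3001  0.0741]
0.069 [134 226   8   8  48] [ 0.4908 -0.41    0.0739]
0.083 [148 219  11   8  67] [ 0.4872 -0.3557  0.0873]
```

View pics/s5b.png

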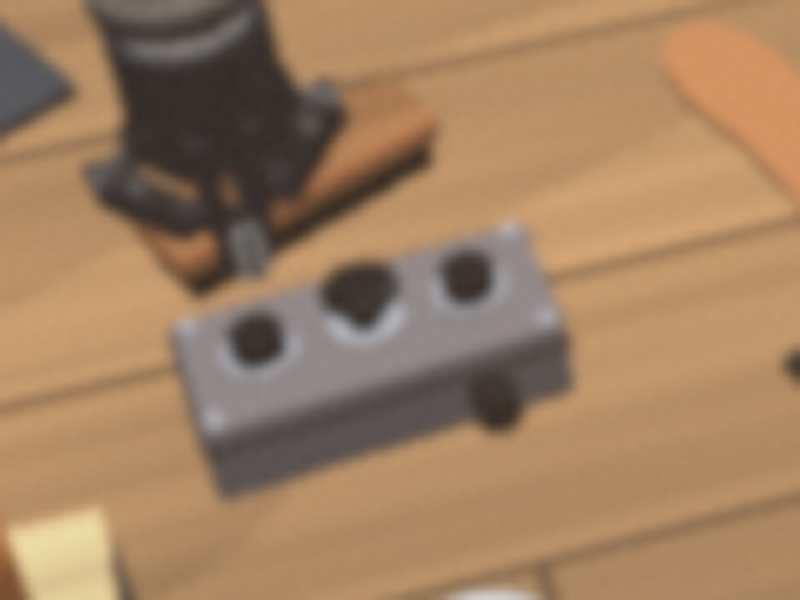

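The fingertip at (248,270) sits directly above the right (image-left) button at (258,335), clear of the mushroom stop at (360,290).

>>> {"fn": "step_arm", "kwargs": {"moves": [[2,-6,0,0,0,0,0],[2,-6,15,0,0,0,0],[2,-6,30,0,0,0,0],[2,-6,40,0,0,0,0],[2,-6,40,0,0,0,0]]}}

```text
clock: 8.6
tcp_pos: [0.4922, -0.4085, 0.0836]
orientation: [0.297, -3.126, -0.003]
contact_force: [0.5, 0.4, 0.7]
grip_width: 0.0
gripper_force: 0.0
```

>>> {"fn": "step_arm", "kwargs": {"moves": [[0,0,2,0,0,0,0],[0,0,4,0,0,0,0],[0,0,6,0,0,0,0],[0,0,8,0,0,0,0],[0,0,8,0,0,0,0]]}}

```text
clock: 9.1
tcp_pos: [0.4929, -0.4095, 0.0772]
orientation: [0.297, -3.127, -0.0]
contact_force: [0.6, 0.2, 0.5]
grip_width: 0.0
gripper_force: 0.0
```

>>> {"fn": "step_arm", "kwargs": {"moves": [[1,1,2,0,0,0,0],[1,1,4,0,0,0,0],[1,1,5,0,0,0,0],[1,1,6,0,0,0,0],[1,1,6,0,0,0,0]]}}

```text
clock: 9.6
tcp_pos: [0.4917, -0.4088, 0.0713]
orientation: [0.297, -3.127, -0.0]
contact_force: [-0.9, 1.6, 2.3]
grip_width: 0.0001
gripper_force: 1.4
```

>>> {"fn": "step_arm", "kwargs": {"moves": [[0,0,1,0,0,0,0],[0,0,2,0,0,0,0],[0,0,2,0,0,0,0]]}}

```text
clock: 9.9
tcp_pos: [0.4917, -0.4088, 0.0693]
orientation: [0.297, -3.128, -0.0]
contact_force: [-1.3, 0.5, 4.8]
grip_width: 0.0003
gripper_force: 1.9
```

>>> {"fn": "step_arm", "kwargs": {"moves": [[0,0,1,0,0,0,0],[0,0,2,0,0,0,0],[0,0,2,0,0,0,0]]}}

```text
clock: 10.2
tcp_pos: [0.4916, -0.4088, 0.0673]
orientation: [0.297, -3.127, -0.0]
contact_force: [-1.6, 1.4, 6.0]
grip_width: -0.0004
gripper_force: 2.4
```

>>> {"fn": "step_arm", "kwargs": {"moves": [[0,0,1,0,0,0,0],[0,0,1,0,0,0,0]]}}

```text
clock: 10.4
tcp_pos: [0.4917, -0.4088, 0.0671]
orientation: [-0.296, 3.127, 0.001]
contact_force: [-3.1, 3.0, 10.9]
grip_width: -0.0001
gripper_force: 5.4
```

The button is fully in: z has stopped at 0.067 and the force is up. I'll release and withdraw.

>>> {"fn": "step_arm", "kwargs": {"moves": [[0,0,-3,0,0,0,0],[0,0,-8,0,0,0,0],[0,0,-20,0,0,0,0],[0,0,-50,0,0,0,0],[0,0,-100,0,0,0,0],[0,0,-150,0,0,0,0],[0,0,-180,0,0,0,0],[0,0,-180,0,0,0,0]]}}

```text
clock: 11.2
tcp_pos: [0.4939, -0.4111, 0.2524]
orientation: [-0.296, 3.12, -0.01]
contact_force: [-0.2, -0.7, 0.1]
grip_width: 0.0002
gripper_force: 0.0
```

```bash
python3 - <<'E'
from h import *
plan([.49,-.4055,.25])
f=grab('scene','s6'); cv2.imwrite('pics/s6b.png',cv2.resize(cv2.imread('pics/s6.png'),(800,600)))
w=cloud(f);vv,uu=np.mgrid[:384,:512];box=(uu>120)&(uu<190)&(vv>205)&(vv<255)
m=(box&(w[...,2]>.069)&(w[...,2]<.079)).astype(np.uint8)
n,l,s,c=cv2.connectedComponentsWithStats(m)
for i in range(1,n):
    if s[i,4]>5: print(s[i],np.nanmedian(w[l==i],0).round(4))
d=w-np.array([.6455,.063,.225]); X=-(d[...,0]*.983+d[...,1]*.18); Y=-d[...,0]*.18+d[...,1]*.983
k=(abs(Y)<.045)&(X>.075)&(X<.085)&(abs(d[...,2])<.045); print('shield',np.median(d[k][:,2]))
E
```

```text
t 11.2 tcp [ 0.4939 -0.4111  0.2524] F [-0.2 -0.7  0.1] shift [2.8 6.2 2.3] turn [0. 0. 0.]
[166 217   8   7  41] [ 0.482  -0.2993  0.074 ]
[134 226   9   8  46] [ 0.4911 -0.4091  0.0736]
shield -0.025379880358334564
```

View pics/s6b.png

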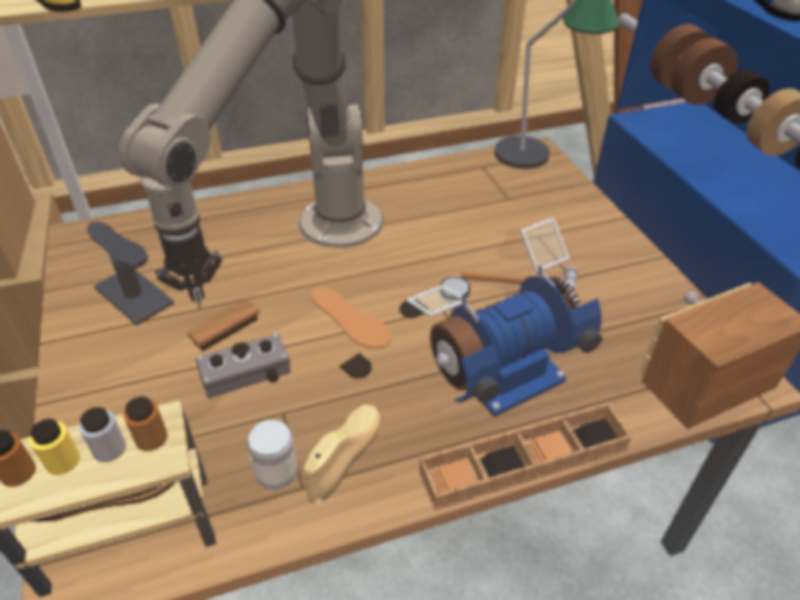

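The sanding shield at (437,300) is down, both start buttons are out at 74 mm, everything else looks undisturbed, and the arm is clear at (195,270).

```bash
python3 -c "
from bench import r
print(r.hand_in())"
```

```text
the job is handed in; nothing more can be done
None
```

I pushed the sanding wheel's (right) shield down onto its stop, pressed the right start button fully in and let it come out again, then withdrew the arm and handed the job in at about 11 s; no verdict came back.

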